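Close up and bolt the stock cabinet

TASK

Close up the stock cabinet by pushing with the fingertips only: push the pulled-out bin fully home and push the door shut, in either order, and only when both are closed push the slide bolt on the door fully across, so that it bars the bin. Do not pick up or lift anything, and leave the other things on the table and on top of the cabinet where they are.

Things in the scene. Friction and masses are not known exactly. Their poses are not given: they have to be found in the camera images.
- cabinet: Grey steel bench-top stock cabinet fixed to the table, 240 mm deep (x), 400 wide (y), 150 high. Origin: centre of its underside, on the table. x points from its front to its back, away from the robot; y to the left as the robot sees it; z up; yaw up to 0.22 rad. Carcass front at x = -120 mm. Left half: door, hinged at the left. Right half: open bay, y -188 to -12 mm, holding the bin.
- bin: Loose grey pull-out stock bin packed with small cartons, 170 mm wide, 240 long, plain front plate 124 high; 0.4 to 0.8 kg. It rests in the bay, 12 mm above the table, pulled out 40 to 100 mm towards the robot, 3 mm play each side. Origin: middle of the front face's lower edge; axes as the cabinet's. Only pushed (3 to 8 N), never lifted.
- bin_home (a point): Fixed point of the cabinet, at x -132, y -100, z 12 mm in its frame: where the bin's origin is when the bin is fully home. The bin then meets the back of the bay and its front is flush with the shut door's outer face.
- door (a joint): Door angle in rad: 0 shut, positive = swung open towards the robot (starts at 0.7 to 1.2). Upright panel 190 mm wide, 12 thick, 12 to 146 mm above the table. Light hinge (under 2 N at the free edge), no spring: it stays where it is left. Shut, its outer face is at x = -132 mm in the cabinet's frame. The face is bare above 117 mm over the table; lower down it carries the bolt.
- door_hinge (a point): Point on the door's vertical hinge line at table height: x -120, y 190 mm in the cabinet's frame. The shut door runs from here 190 mm towards the cabinet's -y.
- door_edge (a point): Top corner of the door's outer face at its free edge, 190 mm from the hinge, 146 mm above the table. Axes turn with the door: x from outer to inner face, y towards the hinge, z up.
- bolt (a joint): Travel in m of the steel slide bolt on the door's outside: 0 drawn back (start), 0.060 fully across. On the shut door it slides to the cabinet's -y, past the free edge and across the bin's front; if the bin is not home it runs into it. Bar 112 mm long, 20 high, centred 85 mm above the table, 8 to 28 mm in front of the door's face, in staples. Moves at 2 to 3 N, no spring, stays put.
- bolt_tab (a point): Point on the pushed face (hinge side) of the upright tab at the bolt's hinge end, 85 mm above the table, 18 mm in front of the door's face. The tab is 8 mm thick, spans 61 to 117 mm above the table and 6 to 30 mm in front of the face. Bolt drawn back: 58 mm from the hinge line along the door; fully across: 118 mm. Axes as door_edge.
- carton: closed cardboard carton 100 x 80 x 60 mm lying on the table to the right of the cabinet's bin. Bystander: leave alone. Origin: centre of its underside.
- tape_roll: cardboard tape core, ring of 90 mm outer diameter, 48 mm high, lying on the table in front of the cabinet. Bystander: leave alone. Origin: centre of its underside.
- jar: jar of 64 mm diameter, 85 mm high, standing on the table left of the cabinet. Bystander: leave alone. Origin: centre of its underside.
- screwdriver: screwdriver lying on the table in front of the cabinet's door. Bystander: leave alone.
- mug: white mug of 80 mm diameter, 90 mm high, standing on the table right of the cabinet. Bystander: leave alone. Origin: centre of its underside.
- flat_carton: flat carton 90 x 160 x 35 mm lying on top of the cabinet, towards the left. Bystander: leave alone. Origin: centre of its underside.
- can: can of 66 mm diameter, 100 mm high, standing on top of the cabinet, towards the right. Bystander: leave alone. Origin: centre of its underside.

How it is judged:
By the outcome, as a careful person would: the job done as asked, in the order asked, and still so for the second after the job is handed in, with the robot touching nothing.
It also fails if it takes over 69 s, if anything falls off the work surface, if the arm or the gripper's body presses on something with over 40 N, if the wrist force passes 120 N, or if a joint passes its speed limit or range.

ROBOT

A 6-joint arm with a two-finger parallel gripper is mounted at the origin on the work surface. World frame = base frame: x ahead of the robot, y to its left, z up, the work surface at z = 0. Lengths are in m, angles in rad, forces in N, time in s.
With the tool pointing down it reaches from about 0.325 to 0.775 m from the base axis. Payload 5.5 kg.
Tool frame: the origin (TCP) lies between the finger pads; the fingertips stand bot.tcp_to_tips ahead of it and the grasp point (between the pads) lies 11 mm behind it (bot.tcp_to_tips is the distance from the TCP to the fingertips, in m); z points along the fingers, y is the direction in which the jaws open and shut (so a half turn about z gives the same grasp; the last joint's range is limited). The gripper opens to 85 mm and grips with 20 to 120 N. Pads are 22 mm wide; open, the fingers measure 114 mm over their backs; the gripper's body (76 mm by 85 mm) begins 54 mm behind the grasp point. The pads swing forward as they close: fully open they stand 13 mm farther back than shut.
Start: joints at [1.25, 0.091, 1.231, -0, 1.82, -0.057], TCP at [0.156, 0.579, 0.218] pointing down, gripper open.
Joint ranges: [-2.87, 2.87], [-0.86, 2.18], [0.17, 2.46], [-1.51, 4.65], [0.06, 2.69], [-2.65, 2.65]. Speed limits (rad/s): [2.57, 2.57, 3.01, 3.14, 3.14, 3.14].

INTERFACE

Orientations are given as a unit quaternion [w, x, y, z].
In Python, from cell import observe, optics, order, bot gives the robot as it stands.
- The arm moves only by the tool carry_out, never from a script. Its arguments are lists of equal length, an entry for each row: "slide": the shift along the tool's x, y, z scaled (see below), a list of three; "delta_rot": the turn, a rotation vector about the tool's x, y, z scaled (see below), a list of three; "hand": the opening, from -1 (shut) to 1 (fully open). A call has 1 to 10 rows; each row is the pose to reach, as a shift and turn from the pose measured when the call began, along the tool's axes at that moment, turning the shorter way round; what a row does not reach only later rows make up. The controller multiplies each number of a shift by 25 cm and each number of a turn by pi rad. A row lasts 1/10 s, in which the tool goes at most 50 mm and 8.59 degrees, less where a joint would pass 70% of its speed; a pose out of reach is approached as far as the arm can. A call with a number of a shift or a turn outside -1 to 1 is refused whole. A call with a gripper value outside its range is refused whole. The fingers move at their own pace and stop on an object; "force" is the grip in N (left out, the last holds). Time passes only in rows, so rows that repeat a pose let the fingers close. It gives the time, the measured TCP pose, the force and the opening at its end, in the units of the state.
- observe(): the state, without advancing time (a new reading comes with each control period).
- optics.snapshot(name): name is "scene" or "side" or "wrist"; returns the picture (420x560x3 uint8, red, green, blue); there is no depth.
- optics.camera_model(name): a dict with "K" (3x3 intrinsics, pixels), "dist" ([k1, k2, p1, p2, k3] as OpenCV has them; the pictures are not rectified), "eye" and "rotation" of the camera in the world. Camera axes: x right, y down, z forward; pixel columns grow to the right and rows downward; lengths in m; the calibration is good to about 2 mm. A picture is of the moment at which its call begins: read the wrist's pose just before it. camera_model takes no time and is no camera call; for the wrist camera it gives the pose at the moment of the call.
- order.job_done(): hands the job in, once; it reports no verdict.
Trained networks look in the newest picture that a camera, given by its name, has taken for a name from the list of things; names that differ only in an ending like _2 or _b are one class to them, and where a whole thing is asked for, a point or a joint stands for the part that bears it (a point fixed in the world has none). Each returns a list of dicts, best first, with "confidence" (0 to 1); they miss things now and then, are a little off and sometimes report something else, mostly with a low value. They report only what shows in the picture. A call takes as long as a camera call.
- optics.cut_out(camera, thing): "mask" (420x560 bool, what is visible of it) and "uv" ([column, row] in pixels, amid what is visible of it).
The state is a dict: "time": time; "joint_pos": joint angles; "joint_vel": joint speeds; "tau": joint torques, N m; "tcp_pos": TCP position; "eef_rot": TCP orientation; "wrist_force": force on the tool from outside, world axes, zero at the start; "torque": the same for the moment, N m; "grip_width": finger opening in m.
Only numpy, scipy, OpenCV 4.12 (cv2) and the standard library are available. Lean on these libraries where they do the work, as an engineer would, in place of code of your own. Each camera call takes 0.05 s, during which the arm holds its last target. There are 200 camera calls.

## Working session

There is one attempt and no reset: what is moved stays moved. The work goes in short steps, Python scripts to look and compute and a tool call to move; the robot and the scene stay as the last step left them, time stands still between calls to the robot, and variables do not carry over. Pictures are saved under pics/ and viewed, about 8 in all and at most 12, crops included, and the job is handed in when it is done.

Besides the shell and the picture viewer there is one more tool, called as name(argument=value, ...), one argument or row to a line, values as JSON. carry_out: Moves the arm, as the interface text tells. Shifts and turns lie within -1 to 1; 1 stands for 25 cm of shift or pi rad of turn. Its arguments: {"type":"object","properties":{"slide":{"type":"array","items":{"type":"array","items":{"type":"number","minimum":-1,"maximum":1}}},"delta_rot":{"type":"array","items":{"type":"array","items":{"type":"number","minimum":-1,"maximum":1}}},"hand":{"type":"array","items":{"type":"number"}},"force":{"type":"number"}},"required":["slide","delta_rot","hand"]}

```bash
mkdir -p pics; ls; python3 - <<'E'
from cell import observe, optics, order, bot
import cv2,numpy as np
s=observe(); print({k:np.round(v,3) for k,v in s.items()}, bot.tcp_to_tips)
for n in ("scene","side"):
    im=optics.snapshot(n); cv2.imwrite(f"pics/{n}0.png",im[:,:,::-1])
    m=optics.camera_model(n); print(n,{k:np.round(v,4).tolist() for k,v in m.items()})
    for t in ("cabinet","bin","door","door_edge","bolt","bolt_tab","carton","tape_roll","jar","screwdriver","mug","flat_carton","can"):
        print(t,[(round(d["confidence"],2),np.round(d["uv"]).tolist(),int(d["mask"].sum())) for d in optics.cut_out(n,t)][:2])
E
```

```text
pics
{'time': np.float64(0.0), 'joint_pos': array([ 1.25 ,  0.092,  1.232,  0.   ,  1.82 , -0.057]), 'joint_vel': array([ 0.001, -0.002,  0.   ,  0.   ,  0.002, -0.001]), 'tau': array([-0.0000e+00, -4.5873e+01, -4.1802e+01, -0.0000e+00,  1.2000e-02,
        0.0000e+00]), 'tcp_pos': array([0.156, 0.579, 0.217]), 'eef_rot': array([-0.   ,  0.132,  0.991, -0.001]), 'wrist_force': array([-0.459, -0.198,  0.107]), 'torque': array([ 0.058,  0.003, -0.006]), 'grip_width': np.float64(0.085)} 0.008
scene {'K': [[383.2535, 0.0, 286.523], [0.0, 383.2535, 213.1674], [0.0, 0.0, 1.0]], 'dist': [0.0357, 0.0, 0.0, 0.0, 0.0], 'eye': [0.5119, -0.4504, 0.7918], 'rotation': [-0.2762, 0.9586, -0.0652, 0.0227]}
cabinet [(0.65, [368.0, 162.0], 3258), (0.56, [342.0, 236.0], 22189)]
bin [(0.62, [277.0, 275.0], 5208)]
door [(0.77, [254.0, 169.0], 3122)]
door_edge [(0.97, [257.0, 169.0], 3080)]
bolt []
bolt_tab []
carton [(0.75, [223.0, 365.0], 2991)]
tape_roll [(0.61, [212.0, 260.0], 1083)]
jar [(0.47, [301.0, 134.0], 118)]
screwdriver [(0.64, [203.0, 220.0], 488)]
mug [(0.85, [308.0, 363.0], 2192)]
flat_cart
[... 240 characters left out ...]
abinet [(0.94, [222.0, 235.0], 22029)]
bin [(0.8, [278.0, 169.0], 4210), (0.72, [244.0, 107.0], 873)]
door [(0.79, [323.0, 276.0], 2736), (0.42, [332.0, 171.0], 1140)]
door_edge [(0.89, [324.0, 274.0], 2681)]
bolt [(0.78, [329.0, 282.0], 690), (0.41, [308.0, 113.0], 1683)]
bolt_tab [(0.66, [329.0, 282.0], 552)]
carton [(0.73, [308.0, 116.0], 1665), (0.41, [323.0, 275.0], 2560)]
tape_roll [(0.84, [333.0, 172.0], 1016)]
jar [(0.7, [272.0, 339.0], 1004), (0.16, [222.0, 239.0], 21865)]
screwdriver [(0.89, [364.0, 237.0], 517), (0.33, [222.0, 237.0], 21940)]
mug [(0.79, [248.0, 106.0], 918)]
flat_carton [(0.7, [185.0, 253.0], 4335), (0.52, [322.0, 276.0], 2644)]
can [(0.84, [176.0, 146.0], 1549)]
```

View pics/scene0.png

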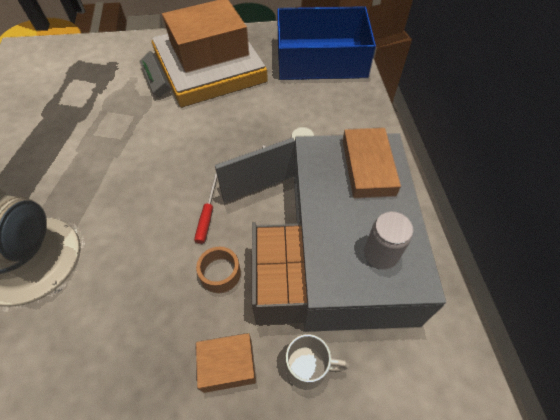

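View pics/side0.png

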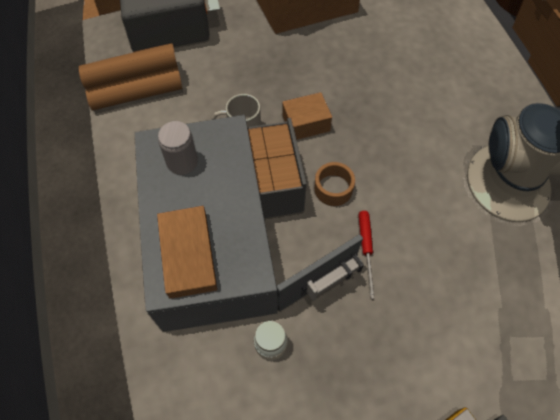

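The scene picture shows the cabinet top at about (297,140), (398,137), (440,300), (305,308), the bin's front top edge at x≈253 px, and the free top corner of the door at (216,165). In the side picture the door corner is at (361,238) and the bolt at (329,280). Next I fit a model to these points.

```bash
cat > h.py <<'E'
from cell import observe, optics, order, bot
import cv2,numpy as np
from scipy.spatial.transform import Rotation as R
from scipy.optimize import least_squares
def proj(n,P,m=None):
    m=m or optics.camera_model(n); Rc=R.from_quat(np.roll(m["rotation"],-1)).as_matrix()
    rv=cv2.Rodrigues(Rc.T)[0]; t=-Rc.T@np.array(m["eye"])
    return cv2.projectPoints(np.array(P,float).reshape(-1,3),rv,t,np.array(m["K"]),np.array(m["dist"]))[0].reshape(-1,2)
def cab(q,P):  # cabinet frame -> world
    P=np.atleast_2d(P); c,s=np.cos(q[2]),np.sin(q[2])
    return np.c_[q[0]+c*P[:,0]-s*P[:,1], q[1]+s*P[:,0]+c*P[:,1], P[:,2]]
def door(a,d,o,z): # d along door from hinge, o in front of outer face; cabinet frame
    # shut: along=-y, outward=-x ; open rotates free edge toward -x
    u=np.array([-np.sin(a),-np.cos(a)]); n=np.array([-np.cos(a),np.sin(a)])
    p=np.array([-.12,.19])+u*d+n*(.012+o); return [p[0],p[1],z]
def model(q,a,p):
    top=[[-.12,.2,.15],[.12,.2,.15],[.12,-.2,.15],[-.12,-.2,.15]]
    b=[[-.132-p,-.1+.085,.136],[-.132-p,-.1-.085,.136]]
    d=[door(a,.19,0,.146)]
    return cab(q,top+b+d)
E
cat > fit.py <<'E'
from h import *
obs={"scene":[(297,140),(398,137),(440,300),(305,308),(253,226),(252,308),(216,165)],
"side":[(275,288),(150,312),(137,132),(247,118),(303,192),(291,125),(361,238)]}
M={n:optics.camera_model(n) for n in obs}
f=lambda v:np.concatenate([(proj(n,model(v[:3],v[3],v[4]),M[n])-obs[n]).ravel() for n in obs])
r=least_squares(f,[.7,0,0,.9,.07],loss="soft_l1",f_scale=2); v=r.x
print(np.round(v,4)); print(np.round(f(v).reshape(2,7,2),1).tolist())
np.save("v.npy",v)
q,a,p=v[:3],v[3],v[4]
L=[cab(q,[[sx,.2,.15],[sx,-.2,.15]]) for sx in(-.12,.12)]+[cab(q,[[-.12,y,.15],[.12,y,.15]]) for y in (-.2,.2)]
L+=[cab(q,[[-.132-p,-.015,z],[-.132-p,-.185,z]]) for z in(.012,.136)]
L+=[cab(q,[door(a,.0,0,z),door(a,.19,0,z)]) for z in(.012,.146)]+[cab(q,[door(a,.19,0,.012),door(a,.19,0,.146)])]
L+=[cab(q,[door(a,.058,.018,.061),door(a,.058,.018,.117)]),cab(q,[door(a,.058,.018,.085),door(a,.17,.018,.085)])]
out=[]
for n in obs:
    im=cv2.imread(f"pics/{n}0.png"); x0,y0=(180,110) if n=="scene" else (110,90)
    im=cv2.resize(im[y0:y0+240,x0:x0+270],None,fx=2.5,fy=2.5,interpolation=cv2.INTER_CUBIC)[:, :]
    for l in L:
        uv=((proj(n,l,M[n])-[x0,y0]+.5)*2.5).astype(int); cv2.line(im,uv[0].tolist(),uv[1].tolist(),(0,255,0),1)
    cv2.imwrite(f"pics/{n}1.png",im)
print("hinge",cab(q,[-.12,.19,0]),"edge",cab(q,door(a,.19,0,.146)),"binorigin",cab(q,[-.132-p,-.1,.012]),"tab",cab(q,door(a,.058,.018,.085)))
E
python3 fit.py
```

```text
[ 0.7191 -0.0546 -0.1036  1.1228  0.0797]
[[[-2.0, -6.0], [2.2, -5.4], [5.0, 1.8], [0.7, -2.3], [0.9, -6.9], [0.8, -6.4], [-1.2, -0.3]], [[2.8, 2.4], [-3.8, -1.9], [-0.0, -1.6], [0.5, -4.0], [2.5, -7.3], [-0.2, -7.3], [1.5, -2.1]]]
hinge [[0.61935296 0.14674349 0.        ]] edge [[0.43645815 0.09389001 0.146     ]] binorigin [[ 0.49817039 -0.13222401  0.012     ]] tab [[0.55462992 0.15539963 0.085     ]]
```

View pics/scene1.png

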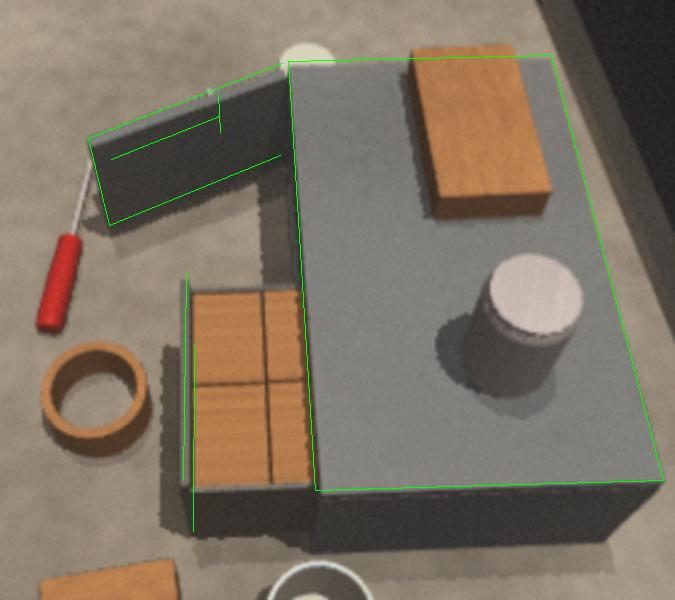

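View pics/side1.png

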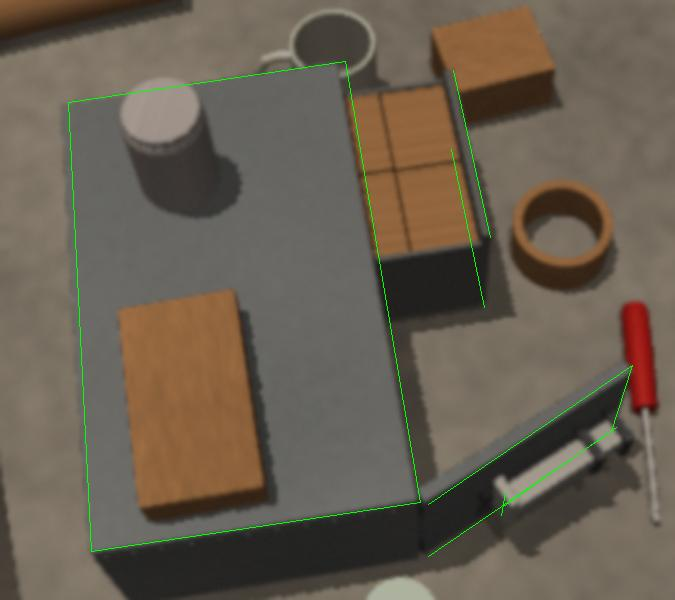

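```bash
python3 - <<'E'
s=open('fit.py').read().split('\n')
s[1]='obs={"scene":[(295.5,136),(400.3,132.7),(444.7,302.3),(305.5,305.9),(252.7,222),(252.3,304.4),(215.5,165.1)],'
s[2]='"side":[(277.5,290.7),(146.7,310),(137.1,130.7),(247.5,116),(305.5,184.7),(291.9,119.5),(361.5,235.9)]}'
open('fit.py','w').write('\n'.join(s))
E
python3 fit.py
```

```text
[ 0.7192 -0.0554 -0.1043  1.119   0.0812]
[[[-0.4, -1.8], [0.1, -0.8], [0.5, 0.0], [0.2, 0.1], [0.6, -2.7], [-0.3, -2.5], [-0.4, 0.1]], [[0.1, -0.6], [-0.7, -0.3], [-0.1, -0.6], [-0.0, -2.2], [0.6, -0.3], [-0.5, -2.1], [0.6, -0.5]]]
hinge [[0.61961437 0.14608572 0.        ]] edge [[0.43688208 0.09267307 0.146     ]] binorigin [[ 0.4967552  -0.13263609  0.012     ]] tab [[0.55486516 0.15454385 0.085     ]]
```

```bash
cat >> h.py <<'E'
def go(c,ang,v=None):
    """c: TCP target in cabinet frame (tips z = z-.008), ang: tool x heading rel. to cabinet's -x (rad)"""
    v=np.load("v.npy") if v is None else v; s=observe(); q=v[:3]
    Rt=R.from_quat(np.roll(s["eef_rot"],-1)); h=q[2]+ang
    x=np.array([-np.cos(h),-np.sin(h),0]); z=np.array([0,0,-1.]); y=np.cross(z,x)
    Rg=R.from_matrix(np.c_[x,y,z]); d=cab(q,c)[0]-s["tcp_pos"]
    print("world",np.round(cab(q,c)[0],4),"slide",np.round(Rt.inv().apply(d)/.25,3),"rot",np.round((Rt.inv()*Rg).as_rotvec()/np.pi,4),
      "F",np.round(s["wrist_force"],1),"t",round(float(s["time"]),2))
E
cat > look.py <<'E'
from h import *
v=np.load("v.npy")
for n in("scene","side"):
    M=optics.camera_model(n)
    print(n,"can",proj(n,cab(v[:3],[0,-.08,.25]),M))
go([-.253,-.1,.103],0,v)
E
python3 look.py
```

```text
scene can [[376.21432098 214.02839994]]
side can [[189.49202707 140.68608193]]
world [ 0.4571 -0.1285  0.103 ] slide [-1.899 -2.419  0.46 ] rot [ 0.     -0.     -0.0508] F [-0.3  0.2  0.1] t 1.4
```

carry_out(
  slide=[
    [-0.95,-1,0],
    [-0.95,-1,0],
    [-0.95,-1,0],
    [-0.95,-1,0],
    [-0.95,-1,0],
    [-0.95,-1,0],
    [-0.95,-1,0],
    [-0.95,-1,0],
  ],
  delta_rot=[
    [0,0,-0.05],
    [0,0,-0.05],
    [0,0,-0.05],
    [0,0,-0.05],
    [0,0,-0.05],
    [0,0,-0.05],
    [0,0,-0.05],
    [0,0,-0.05],
  ],
  hand=[-1,-1,-1,-1,-1,-1,-1,-1],
)

```text
time: 2.2
tcp_pos: [0.3228, 0.2721, 0.2185]
eef_rot: [0.001, 0.057, 0.998, -0.0]
wrist_force: [0.6, -0.2, 0.1]
grip_width: -0.0002
```

```bash
python3 -c "
from h import *
go([-.253,-.1,.225],0)"
```

```text
world [ 0.4571 -0.1285  0.225 ] slide [-0.716 -1.531 -0.024] rot [-0.0002  0.0007 -0.0031] F [ 0.6 -0.2  0.1] t 2.2
```

carry_out(
  slide=[
    [-0.35,-0.9,0],
    [-0.35,-0.9,0],
    [-0.35,-0.9,0],
    [-0.35,-0.9,0],
    [-0.35,-0.9,0],
    [-0.35,-0.9,0],
  ],
  delta_rot=[
    [0,0,-0.003],
    [0,0,-0.003],
    [0,0,-0.003],
    [0,0,-0.003],
    [0,0,-0.003],
    [0,0,-0.003],
  ],
  hand=[-1,-1,-1,-1,-1,-1],
)

```text
time: 2.8
tcp_pos: [0.3849, 0.0344, 0.2187]
eef_rot: [0.001, 0.056, 0.998, -0.001]
wrist_force: [0.7, 0.2, 0.4]
grip_width: -0.0001
```

```bash
python3 -c "
from h import *
go([-.253,-.1,.103],0)"
```

```text
world [ 0.4571 -0.1285  0.103 ] slide [-0.359 -0.614  0.465] rot [-0.0007  0.0008 -0.0026] F [0.7 0.2 0.4] t 2.8
```

carry_out(
  slide=[
    [-0.36,-0.615,0],
    [-0.36,-0.615,0],
    [-0.36,-0.615,0],
    [-0.36,-0.615,0.1],
    [-0.36,-0.615,0.25],
    [-0.36,-0.615,0.46],
    [-0.36,-0.615,0.46],
    [-0.36,-0.615,0.46],
  ],
  delta_rot=[
    [0,0,-0.003],
    [0,0,-0.003],
    [0,0,-0.003],
    [0,0,-0.003],
    [0,0,-0.003],
    [0,0,-0.003],
    [0,0,-0.003],
    [0,0,-0.003],
  ],
  hand=[-1,-1,-1,-1,-1,-1,-1,-1],
)

```text
time: 3.6
tcp_pos: [0.4571, -0.1275, 0.104]
eef_rot: [0.0, 0.051, 0.999, -0.001]
wrist_force: [0.3, 1.1, 1.0]
grip_width: 0.0002
```

```bash
python3 -c "
from h import *
go([-.143,-.1,.103],0)
im=optics.snapshot('side'); cv2.imwrite('pics/side2.png',im[70:330,100:420,::-1])"
```

```text
world [ 0.5665 -0.1399  0.103 ] slide [-0.441 -0.005  0.004] rot [-0.0004  0.0001  0.0008] F [0.3 1.1 1. ] t 3.6
```

View pics/side2.png

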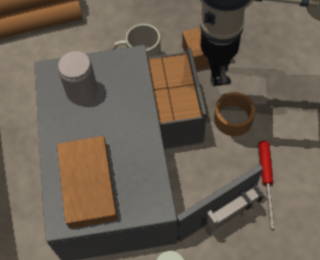

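The side picture shows the shut fingers (about 218,80) just in front of the bin's front plate, with nothing in the way. I start pushing.

carry_out(
  slide=[
    [-0.04,0,0],
    [-0.08,0,0],
    [-0.12,0,0],
    [-0.16,0,0],
    [-0.2,0,0],
    [-0.24,0,0],
    [-0.28,0,0],
    [-0.32,0,0],
    [-0.36,0,0],
    [-0.39,0,0],
  ],
  delta_rot=[
    [0,0,0],
    [0,0,0],
    [0,0,0],
    [0,0,0],
    [0,0,0],
    [0,0,0],
    [0,0,0],
    [0,0,0],
    [0,0,0],
    [0,0,0],
  ],
  hand=[-1,-1,-1,-1,-1,-1,-1,-1,-1,-1],
)

```text
time: 4.65
tcp_pos: [0.5559, -0.1382, 0.1091]
eef_rot: [0.002, 0.051, 0.999, -0.002]
wrist_force: [-9.1, 0.8, 5.8]
grip_width: -0.0
```

carry_out(
  slide=[
    [-0.01,0,0],
    [-0.02,0,0],
    [-0.03,0,0],
    [-0.03,0,0],
  ],
  delta_rot=[
    [0,0,0],
    [0,0,0],
    [0,0,0],
    [0,0,0],
  ],
  hand=[-1,-1,-1,-1],
)

```text
time: 5.05
tcp_pos: [0.5637, -0.139, 0.1092]
eef_rot: [0.002, 0.051, 0.999, -0.002]
wrist_force: [-2.3, -0.2, -0.4]
grip_width: 0.0
```

```bash
python3 -c "
from h import *
go([-.143,-.1,.103],0)"
```

```text
world [ 0.5665 -0.1399  0.103 ] slide [-0.011 -0.002  0.025] rot [-0.001   0.0013  0.0007] F [-2.3 -0.2 -0.4] t 5.05
```

carry_out(
  slide=[
    [-0.008,0,0],
    [-0.016,0,0],
    [-0.016,0,0],
  ],
  delta_rot=[
    [0,0,0],
    [0,0,0],
    [0,0,0],
  ],
  hand=[-1,-1,-1],
)

```text
time: 5.35
tcp_pos: [0.5679, -0.1394, 0.1092]
eef_rot: [0.002, 0.051, 0.999, -0.002]
wrist_force: [-3.1, 1.3, -0.4]
grip_width: -0.0002
```

carry_out(
  slide=[
    [-0.008,0,0],
    [-0.012,0,0],
    [-0.012,0,0],
  ],
  delta_rot=[
    [0,0,0],
    [0,0,0],
    [0,0,0],
  ],
  hand=[-1,-1,-1],
)

```text
time: 5.65
tcp_pos: [0.5686, -0.14, 0.1092]
eef_rot: [-0.001, 0.051, 0.999, -0.002]
wrist_force: [-13.1, 1.1, 3.6]
grip_width: 0.0
```

carry_out(
  slide=[
    [-0.012,0,0],
    [-0.016,0,0],
    [-0.016,0,0],
  ],
  delta_rot=[
    [0,0,0],
    [0,0,0],
    [0,0,0],
  ],
  hand=[-1,-1,-1],
)

```text
time: 5.95
tcp_pos: [0.5686, -0.141, 0.1093]
eef_rot: [-0.005, 0.052, 0.999, -0.002]
wrist_force: [-20.7, 0.6, 7.3]
grip_width: 0.0001
```

```bash
python3 -c "
from h import *
go([-.143,-.1,.103],0)"
```

```text
world [ 0.5665 -0.1399  0.103 ] slide [0.009 0.004 0.025] rot [-0.0016 -0.0034  0.0001] F [-20.7   0.6   7.3] t 5.95
```

Bin stands firmly against its stop. Back off and go to the outer side of the door.

carry_out(
  slide=[
    [0.1,0,0],
    [0.25,0,0],
    [0.4,0,-0.1],
    [0.5,0,-0.3],
    [0.5,0,-0.44],
    [0.5,0,-0.44],
  ],
  delta_rot=[
    [0,0,0],
    [0,0,0],
    [0,0,0],
    [0,0,0],
    [0,0,0],
    [0,0,0],
  ],
  hand=[-1,-1,-1,-1,-1,-1],
)

```text
time: 6.55
tcp_pos: [0.4477, -0.1284, 0.2286]
eef_rot: [0.002, 0.052, 0.999, -0.004]
wrist_force: [1.1, -0.3, 0.2]
grip_width: 0.0002
```

```bash
cat >> h.py <<'E'
def rows(L):
    """L: list of (cabinet-frame TCP, ang): prints slide and delta_rot rows"""
    q=np.load("v.npy")[:3]; s=observe(); Rt=R.from_quat(np.roll(s["eef_rot"],-1)); S=[];D=[]
    for c,ang in L:
        h=q[2]+ang; x=np.array([-np.cos(h),-np.sin(h),0]); z=np.array([0,0,-1.])
        Rg=R.from_matrix(np.c_[x,np.cross(z,x),z])
        S.append(np.round(Rt.inv().apply(cab(q,c)[0]-s["tcp_pos"])/.25,3).tolist()); D.append(np.round((Rt.inv()*Rg).as_rotvec()/np.pi,3).tolist())
    print(S);print(D);print("F",np.round(s["wrist_force"],1),"tcp",np.round(s["tcp_pos"],4),"j6",np.round(s["joint_pos"],2),"t",s["time"])
E
python3 - <<'E'
from h import *
v=np.load("v.npy"); a=v[3]
im=optics.snapshot('scene'); cv2.imwrite('pics/scene3.png',im[90:350,180:480,::-1])
print(cab(v[:3],door(a,.165,.055,.22)))
rows([(door(a,.165,.055,.22),-a)])
E
```

```text
[[0.4416605  0.15289903 0.22      ]]
[[0.14, 1.116, 0.013]]
[[-0.002, 0.001, 0.356]]
F [1.2 0.3 0.3] tcp [ 0.4474 -0.1282  0.2251] j6 [-0.35 -0.27  1.56 -0.01  1.85 -1.82] t 6.6
```

View pics/scene3.png

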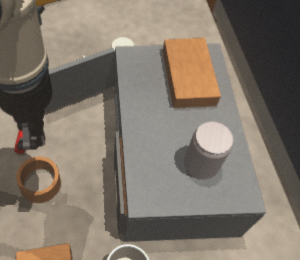

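Bin front is now flush with the carcass front (x≈120 px in the crop); the can and the flat carton stand where they were.

carry_out(
  slide=[
    [0.14,0.2,0],
    [0.14,0.4,0],
    [0.14,0.6,0],
    [0.14,0.8,0],
    [0.14,1,0],
    [0.14,1,0],
    [0.14,1,0],
    [0.14,1,0],
    [0.14,1,0],
  ],
  delta_rot=[
    [0,0,0.045],
    [0,0,0.09],
    [0,0,0.13],
    [0,0,0.18],
    [0,0,0.22],
    [0,0,0.27],
    [0,0,0.31],
    [0,0,0.356],
    [0,0,0.356],
  ],
  hand=[-1,-1,-1,-1,-1,-1,-1,-1,-1],
)

```text
time: 7.5
tcp_pos: [0.4388, 0.1249, 0.2217]
eef_rot: [0.001, 0.575, 0.818, -0.004]
wrist_force: [-0.3, -0.5, -0.8]
grip_width: -0.0001
```

```bash
python3 - <<'E'
from h import *
v=np.load("v.npy"); a=v[3]
rows([(door(a,.165,.055,.2),-a),(door(a,.165,.055,.135),-a)])
E
```

```text
[[0.102, 0.049, 0.086], [0.103, 0.05, 0.346]]
[[-0.001, 0.002, -0.001], [-0.001, 0.002, -0.001]]
F [-0.3 -0.5 -0.8] tcp [0.4388 0.1249 0.2217] j6 [ 0.21 -0.29  1.58 -0.01  1.86 -0.14] t 7.5
```

carry_out(
  slide=[
    [0.1,0.05,0],
    [0.1,0.05,0],
    [0.1,0.05,0.15],
    [0.1,0.05,0.34],
    [0.1,0.05,0.34],
  ],
  delta_rot=[
    [0,0,0],
    [0,0,0],
    [0,0,0],
    [0,0,0],
    [0,0,0],
  ],
  hand=[-1,-1,-1,-1,-1],
)

```text
time: 8.0
tcp_pos: [0.4372, 0.1506, 0.1266]
eef_rot: [-0.004, 0.575, 0.818, -0.01]
wrist_force: [-0.4, -0.6, -1.0]
grip_width: -0.0001
```

```bash
python3 - <<'E'
from h import *
v=np.load("v.npy"); a=v[3]
im=optics.snapshot('side'); cv2.imwrite('pics/side4.png',im[150:370,200:480,::-1])
rows([(door(a,.165,o,.135),-a) for o in (.035,.012)]+[(door(b,.165,.010,.135),-b) for b in (1.05,.95,.85,.75,.65)])
E
```

```text
[[-0.077, 0.011, -0.012], [-0.169, 0.011, -0.012], [-0.222, 0.007, -0.012], [-0.289, 0.006, -0.011], [-0.355, 0.012, -0.011], [-0.421, 0.024, -0.011], [-0.485, 0.043, -0.011]]
[[-0.004, 0.002, -0.001], [-0.004, 0.002, -0.001], [-0.005, 0.002, -0.023], [-0.005, 0.001, -0.055], [-0.005, 0.001, -0.086], [-0.005, 0.001, -0.118], [-0.005, 0.001, -0.15]]
F [-0.1  0.3  0.7] tcp [0.4394 0.1512 0.1318] j6 [ 0.26 -0.27  1.72 -0.01  1.7  -0.08] t 8.05
```

View pics/side4.png

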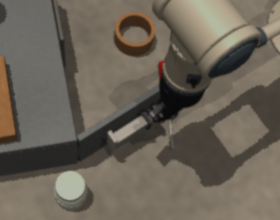

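The gripper is just outside the door's free end (about 160,110 in the crop), clear of the bolt tab at (112,135). I swing the door.

carry_out(
  slide=[
    [-0.08,0.01,-0.02],
    [-0.17,0.01,-0.02],
    [-0.22,0.007,-0.02],
    [-0.29,0.006,-0.02],
    [-0.355,0.012,-0.02],
    [-0.42,0.024,-0.02],
    [-0.485,0.043,-0.02],
  ],
  delta_rot=[
    [0,0,0],
    [0,0,0],
    [0,0,-0.023],
    [0,0,-0.055],
    [0,0,-0.086],
    [0,0,-0.118],
    [0,0,-0.15],
  ],
  hand=[-1,-1,-1,-1,-1,-1,-1],
)

```text
time: 8.75
tcp_pos: [0.4928, 0.04, 0.1417]
eef_rot: [-0.001, 0.366, 0.93, -0.005]
wrist_force: [0.6, 1.0, 0.1]
grip_width: 0.0
```

```bash
python3 - <<'E'
from h import *
rows([(door(b,.165,.010,.136),-b) for b in (.6,.5,.4,.32,.24,.17,.1)])
E
```

```text
[[-0.024, -0.007, 0.023], [-0.09, -0.009, 0.023], [-0.157, -0.005, 0.023], [-0.209, 0.003, 0.023], [-0.261, 0.015, 0.023], [-0.306, 0.03, 0.023], [-0.349, 0.047, 0.023]]
[[-0.003, 0.001, -0.015], [-0.003, 0.001, -0.046], [-0.003, 0.0, -0.078], [-0.003, 0.0, -0.104], [-0.003, 0.0, -0.129], [-0.004, 0.0, -0.152], [-0.004, -0.0, -0.174]]
F [0.6 1.  0.1] tcp [0.4928 0.04   0.1417] j6 [ 0.02 -0.19  1.64 -0.01  1.7  -0.8 ] t 8.75
```

carry_out(
  slide=[
    [-0.025,-0.007,0.02],
    [-0.09,-0.009,0.03],
    [-0.157,-0.005,0.03],
    [-0.21,0.003,0.03],
    [-0.26,0.015,0.03],
    [-0.306,0.03,0.03],
    [-0.35,0.047,0.03],
  ],
  delta_rot=[
    [0,0,-0.015],
    [0,0,-0.046],
    [0,0,-0.078],
    [0,0,-0.104],
    [0,0,-0.129],
    [0,0,-0.152],
    [0,0,-0.174],
  ],
  hand=[-1,-1,-1,-1,-1,-1,-1],
)

```text
time: 9.45
tcp_pos: [0.5673, -0.0119, 0.1386]
eef_rot: [0.001, 0.1, 0.995, -0.005]
wrist_force: [0.2, -0.1, 0.3]
grip_width: -0.0003
```

```bash
python3 - <<'E'
from h import *
rows([(door(b,.165,.010,.136),-b) for b in (.06,.03,.01,0,-.01)])
im=optics.snapshot('side'); cv2.imwrite('pics/side5.png',im[70:370,100:420,::-1])
E
```

```text
[[-0.015, -0.002, 0.01], [-0.035, -0.003, 0.01], [-0.048, -0.004, 0.01], [-0.055, -0.004, 0.01], [-0.061, -0.004, 0.01]]
[[-0.003, 0.001, -0.012], [-0.003, 0.001, -0.021], [-0.003, 0.001, -0.028], [-0.003, 0.001, -0.031], [-0.003, 0.001, -0.034]]
F [ 0.2 -0.1  0.3] tcp [ 0.5673 -0.0119  0.1386] j6 [-0.07  0.    1.46 -0.01  1.68 -1.45] t 9.45
```

View pics/side5.png

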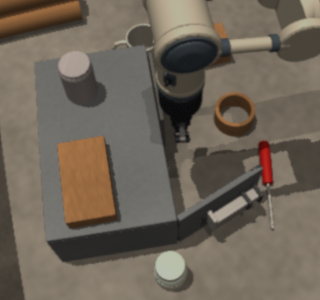

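The door has not moved; the fingers are at (181,135) in the crop, apparently having gone over or past it. I check the tip height in the picture.

```bash
python3 - <<'E'
from h import *
s=observe(); t=s["tcp_pos"]; Rt=R.from_quat(np.roll(s["eef_rot"],-1))
im=optics.snapshot('side'); im2=optics.snapshot('scene')
P=[t+Rt.apply([x,y,.008]) for x in(-.011,.011) for y in(-.0145,.0145)]
out=[]
for n,i in(("side",im),("scene",im2)):
    p=proj(n,P); c=p.mean(0).astype(int); print(n,np.round(p,1).tolist())
    pd=cv2.copyMakeBorder(i,60,60,60,60,cv2.BORDER_REPLICATE)
    cr=cv2.resize(pd[c[1]:c[1]+120,c[0]:c[0]+120],None,fx=3.2,fy=3.2,interpolation=cv2.INTER_CUBIC)
    cr=cv2.convertScaleAbs(cr,alpha=1.8,beta=20)
    for u in (p-c+60+.5)*3.2: cv2.circle(cr,tuple(int(k) for k in u),2,(0,255,0),-1)
    out.append(cr)
cv2.imwrite("pics/tips.png",np.hstack(out)[:,:,::-1])
E
```

```text
side [[274.7, 202.0], [275.6, 215.1], [285.7, 201.3], [286.8, 214.4]]
scene [[286.9, 209.0], [287.8, 197.4], [276.2, 208.4], [277.3, 196.9]]
```

View pics/tips.png

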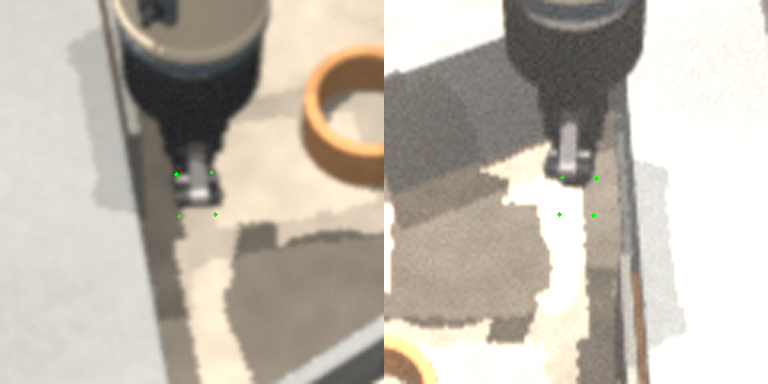

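```bash
python3 - <<'E'
from h import *
s=observe(); t=s["tcp_pos"]
def off(n,u,v):
    c=(280,207) if n=="side" else (281,202)
    return
P0={"side":np.array([[274.7,202],[275.6,215.1],[285.7,201.3],[286.8,214.4]]).mean(0).astype(int),"scene":np.array([[286.9,209],[287.8,197.4],[276.2,208.4],[277.3,196.9]]).mean(0).astype(int)}
px={"side":np.array([200,206])/3.2-60+P0["side"],"scene":np.array([571-384,184])/3.2-60+P0["scene"]}
for w in(.006,.01,.0145):
    f=lambda p:np.r_[proj("side",p+[0,w,0])[0]-px["side"],proj("scene",p-[0,w,0])[0]-px["scene"]]
    r=least_squares(f,t); print(w,np.round((r.x-t)*1000,1),np.round(r.fun,1))
v=np.load("v.npy")
rows([(door(v[3],.15,.06,.22),-.9)])
E
```

```text
0.006 [0.6 7.5 1.7] [ 0.8 -0.1  0.8  0.1]
0.01 [0.8 6.9 8.4] [ 1.2 -0.1  1.2  0.1]
0.0145 [ 1.   6.1 15.8] [ 1.6 -0.1  1.7  0.1]
[[0.582, 0.587, -0.337]]
[[-0.003, 0.001, 0.254]]
F [-0.8  0.6 -0.4] tcp [ 0.5665 -0.0116  0.1373] j6 [-0.07  0.    1.47 -0.01  1.68 -1.44] t 9.6
```

The tips look 10–15 mm higher than assumed, so they cleared the door's top edge at 146 mm. I go back and repeat lower.

carry_out(
  slide=[
    [0.05,0,-0.2],
    [0.15,0.1,-0.34],
    [0.25,0.25,-0.34],
    [0.35,0.4,-0.34],
    [0.5,0.5,-0.34],
    [0.6,0.58,-0.34],
    [0.6,0.58,-0.34],
    [0.6,0.58,-0.34],
    [0.6,0.58,-0.34],
  ],
  delta_rot=[
    [0,0,0.04],
    [0,0,0.08],
    [0,0,0.12],
    [0,0,0.16],
    [0,0,0.2],
    [0,0,0.24],
    [0,0,0.28],
    [0,0,0.32],
    [0,0,0.32],
  ],
  hand=[-1,-1,-1,-1,-1,-1,-1,-1,-1],
)

```text
time: 10.5
tcp_pos: [0.4491, 0.1623, 0.2226]
eef_rot: [0.003, 0.57, 0.822, -0.003]
wrist_force: [-0.0, -0.5, -0.2]
grip_width: 0.0002
```

```bash
python3 - <<'E'
from h import *
a=np.load("v.npy")[3]
rows([(door(a,.165,.055,.22),-a),(door(a,.165,.055,.118),-a)])
E
```

```text
[[-0.025, -0.041, 0.011], [-0.021, -0.04, 0.419]]
[[-0.001, 0.003, 0.003], [-0.001, 0.003, 0.003]]
F [-0.  -0.5 -0.2] tcp [0.4491 0.1623 0.2226] j6 [ 0.28 -0.24  1.53 -0.01  1.84 -0.08] t 10.5
```

carry_out(
  slide=[
    [-0.02,-0.04,0.1],
    [-0.02,-0.04,0.25],
    [-0.02,-0.04,0.42],
    [-0.02,-0.04,0.42],
    [-0.02,-0.04,0.42],
  ],
  delta_rot=[
    [0,0,0],
    [0,0,0],
    [0,0,0],
    [0,0,0],
    [0,0,0],
  ],
  hand=[-1,-1,-1,-1,-1],
)

```text
time: 11.0
tcp_pos: [0.4416, 0.153, 0.1187]
eef_rot: [0.003, 0.569, 0.822, -0.003]
wrist_force: [-0.1, 0.1, 0.8]
grip_width: -0.0001
```

```bash
python3 - <<'E'
from h import *
a=np.load("v.npy")[3]
rows([(door(a,.165,o,.118),-a) for o in (.035,.012)]+[(door(b,.165,.010,.118),-b) for b in (1.05,.95)])
E
```

```text
[[-0.081, -0.001, 0.004], [-0.173, -0.002, 0.005], [-0.226, -0.007, 0.005], [-0.293, -0.009, 0.006]]
[[-0.001, 0.003, 0.004], [-0.001, 0.003, 0.004], [-0.001, 0.003, -0.018], [-0.001, 0.003, -0.05]]
F [-0.1  0.1  0.8] tcp [0.4416 0.153  0.1187] j6 [ 0.27 -0.27  1.74 -0.01  1.67 -0.09] t 11.0
```

carry_out(
  slide=[
    [-0.08,0,0.004],
    [-0.17,0,0.004],
    [-0.226,-0.007,0.006],
    [-0.293,-0.009,0.006],
    [-0.293,-0.009,0.006],
  ],
  delta_rot=[
    [0,0,0],
    [0,0,0],
    [0,0,-0.018],
    [0,0,-0.05],
    [0,0,-0.05],
  ],
  hand=[-1,-1,-1,-1,-1],
)

```text
time: 11.5
tcp_pos: [0.4674, 0.0825, 0.122]
eef_rot: [0.005, 0.503, 0.864, -0.002]
wrist_force: [-0.2, 0.5, 0.3]
grip_width: -0.0002
```

```bash
python3 - <<'E'
from h import *
a=np.load("v.npy")[3]
M=optics.camera_model("side")
im=optics.snapshot('side'); cv2.imwrite('pics/side6.png',cv2.resize(im[150:350,230:430,::-1],None,fx=2.5,fy=2.5))
print(np.round(observe()["torque"],2))
for b in (1.12,1.0,.95): print(b,proj("side",cab(np.load("v.npy"),door(b,.19,0,.146)),M))
rows([(door(b,.165,.010,.118),-b) for b in (.85,.75,.65,.55,.45,.35,.25)])
E
```

```text
[ 0.03 -0.03 -0.  ]
1.12 [[362.13405325 235.43812621]]
1.0 [[354.68358134 226.57946516]]
0.95 [[351.28890425 223.15596071]]
[[-0.062, -0.01, 0.014], [-0.128, -0.009, 0.015], [-0.194, -0.001, 0.016], [-0.259, 0.014, 0.016], [-0.322, 0.035, 0.017], [-0.383, 0.062, 0.018], [-0.441, 0.095, 0.018]]
[[0.0, 0.003, -0.033], [0.0, 0.003, -0.065], [-0.0, 0.003, -0.097], [-0.0, 0.003, -0.128], [-0.0, 0.003, -0.16], [-0.001, 0.003, -0.192], [-0.001, 0.003, -0.224]]
F [ 0.2 -0.5 -0.6] tcp [0.4669 0.0834 0.1214] j6 [ 0.11 -0.25  1.73 -0.01  1.66 -0.4 ] t 11.55
```

View pics/side6.png

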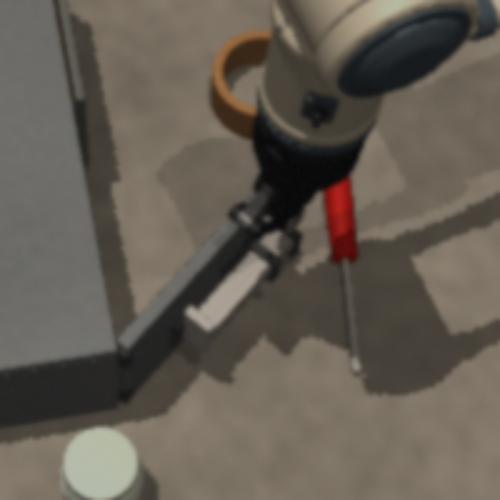

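The door is turning now: its top line runs from (120,350) to (240,225), steeper than before, with the fingers against its outer face. I continue.

carry_out(
  slide=[
    [-0.06,-0.01,0.014],
    [-0.128,-0.009,0.015],
    [-0.194,0,0.016],
    [-0.26,0.014,0.016],
    [-0.322,0.035,0.017],
    [-0.383,0.062,0.018],
    [-0.44,0.095,0.018],
  ],
  delta_rot=[
    [0,0,-0.033],
    [0,0,-0.065],
    [0,0,-0.097],
    [0,0,-0.128],
    [0,0,-0.16],
    [0,0,-0.192],
    [0,0,-0.224],
  ],
  hand=[-1,-1,-1,-1,-1,-1,-1],
)

```text
time: 12.25
tcp_pos: [0.5427, -0.0003, 0.12]
eef_rot: [0.005, 0.175, 0.985, -0.003]
wrist_force: [-0.9, 1.2, 0.0]
grip_width: -0.0004
```

```bash
python3 - <<'E'
from h import *
rows([(door(b,.165,.010,.118),-b) for b in (.2,.15,.1,.06,.03,.01)])
optics.snapshot('side'); print([(d["confidence"],np.round(d["uv"])) for d in optics.cut_out('side','door')][:2])
M=optics.camera_model("side")
for b in (1.12,.3): print(b,proj("side",cab(np.load("v.npy"),door(b,.1,0,.1)),M))
E
```

```text
[[-0.031, -0.008, 0.009], [-0.064, -0.01, 0.009], [-0.097, -0.01, 0.009], [-0.124, -0.009, 0.009], [-0.144, -0.008, 0.01], [-0.157, -0.006, 0.01]]
[[-0.002, 0.003, -0.015], [-0.002, 0.003, -0.031], [-0.002, 0.003, -0.047], [-0.002, 0.003, -0.06], [-0.002, 0.003, -0.069], [-0.002, 0.003, -0.076]]
F [-0.9  1.2  0. ] tcp [ 5.427e-01 -3.000e-04  1.200e-01] j6 [-0.06 -0.07  1.56 -0.01  1.64 -1.28] t 12.25
[(0.94, array([286., 247.]))]
1.12 [[322.8536248  269.90290498]]
0.3 [[289.95772118 246.41143025]]
```

carry_out(
  slide=[
    [-0.03,-0.008,0.008],
    [-0.064,-0.01,0.008],
    [-0.097,-0.01,0.008],
    [-0.124,-0.009,0.008],
    [-0.144,-0.008,0.008],
    [-0.157,-0.006,0.008],
    [-0.157,-0.006,0.008],
  ],
  delta_rot=[
    [0,0,-0.015],
    [0,0,-0.031],
    [0,0,-0.047],
    [0,0,-0.06],
    [0,0,-0.069],
    [0,0,-0.076],
    [0,0,-0.076],
  ],
  hand=[-1,-1,-1,-1,-1,-1,-1],
)

```text
time: 13.05
tcp_pos: [0.5797, -0.0151, 0.1189]
eef_rot: [0.005, 0.059, 0.998, -0.004]
wrist_force: [0.0, 0.1, -0.6]
grip_width: -0.0001
```

carry_out(
  slide=[
    [-0.006,0,0],
    [-0.012,0,0],
    [-0.012,0,0],
  ],
  delta_rot=[
    [0,0,0],
    [0,0,0],
    [0,0,0],
  ],
  hand=[-1,-1,-1],
)

```text
time: 13.35
tcp_pos: [0.5808, -0.0149, 0.1191]
eef_rot: [0.003, 0.059, 0.998, -0.004]
wrist_force: [-9.7, 1.4, 4.2]
grip_width: -0.0002
```

carry_out(
  slide=[
    [-0.012,0,0],
    [-0.02,0,0],
    [-0.02,0,0],
  ],
  delta_rot=[
    [0,0,0],
    [0,0,0],
    [0,0,0],
  ],
  hand=[-1,-1,-1],
)

```text
time: 13.65
tcp_pos: [0.5807, -0.0149, 0.1192]
eef_rot: [-0.003, 0.06, 0.998, -0.004]
wrist_force: [-22.2, 1.6, 9.5]
grip_width: 0.0003
```

```bash
python3 - <<'E'
from h import *
q=np.load("v.npy"); s=observe(); d=s["tcp_pos"][:2]-q[:2]; c,w=np.cos(q[2]),np.sin(q[2])
print("tcp in cab",c*d[0]+w*d[1],-w*d[0]+c*d[1]); rows([(door(0,.03,.019,.14),0)])
E
```

```text
tcp in cab -0.14193567164814147 0.025817180387698785
[[0.045, 0.535, -0.087]]
[[-0.002, -0.002, -0.005]]
F [-22.2   1.6   9.5] tcp [ 0.5807 -0.0149  0.1192] j6 [-0.08  0.05  1.45 -0.01  1.65 -1.53] t 13.65
```

Door is against its stop and flush with the bin (TCP x −0.142 against −0.141). Now the bolt: I back off, move to the hinge side and come in from the front.

carry_out(
  slide=[
    [0.1,0,0],
    [0.25,0,-0.05],
    [0.28,0.2,-0.1],
    [0.28,0.4,-0.1],
    [0.28,0.56,0],
    [0.28,0.56,0.09],
    [0.28,0.56,0.09],
    [0.28,0.56,0.09],
  ],
  delta_rot=[
    [0,0,-0.005],
    [0,0,-0.005],
    [0,0,-0.005],
    [0,0,-0.005],
    [0,0,-0.005],
    [0,0,-0.005],
    [0,0,-0.005],
    [0,0,-0.005],
  ],
  hand=[-1,-1,-1,-1,-1,-1,-1,-1],
)

```text
time: 14.45
tcp_pos: [0.5275, 0.1321, 0.0963]
eef_rot: [-0.004, 0.052, 0.999, -0.004]
wrist_force: [-0.1, 0.6, -0.0]
grip_width: -0.0003
```

```bash
python3 - <<'E'
from h import *
q=np.load("v.npy"); M=optics.camera_model("side")
im=optics.snapshot('side')
P=[door(0,.058,.018,.117),door(0,.19,0,.146),door(0,0.02,.02,.09)]
p=proj("side",cab(q,P),M); print(p)
c=cv2.resize(im[150:350,180:380,::-1],None,fx=3,fy=3,interpolation=cv2.INTER_CUBIC)
for u in p: cv2.circle(c,tuple(int(k) for k in (u-[180,150]+.5)*3),3,(0,255,0),1)
cv2.imwrite('pics/side7.png',c)
rows([(door(0,.02,.02,.096),0)])
E
```

```text
[[287.44011985 259.87118616]
 [267.21648844 194.24273187]
 [291.65332344 282.95539796]]
[[-0.23, 0.015, 0.004]]
[[-0.002, -0.002, -0.0]]
F [-0.4  0.5  1.4] tcp [0.5282 0.1318 0.0974] j6 [ 0.19 -0.04  1.58 -0.01  1.61 -1.28] t 14.5
```

View pics/side7.png

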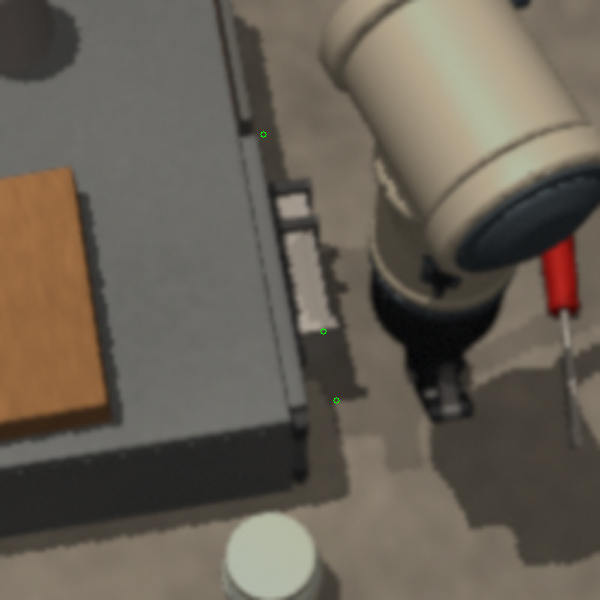

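The door is shut. The bolt tab is at about (315,325) and the fingers at (445,410), on its hinge side, with a clear way in.

carry_out(
  slide=[
    [-0.05,0.015,0],
    [-0.1,0.015,0],
    [-0.15,0.015,0],
    [-0.2,0.015,0],
    [-0.232,0.015,0],
    [-0.232,0.015,0],
    [-0.232,0.015,0],
  ],
  delta_rot=[
    [0,0,0],
    [0,0,0],
    [0,0,0],
    [0,0,0],
    [0,0,0],
    [0,0,0],
    [0,0,0],
  ],
  hand=[-1,-1,-1,-1,-1,-1,-1],
)

```text
time: 15.2
tcp_pos: [0.5864, 0.1291, 0.0977]
eef_rot: [-0.003, 0.053, 0.999, -0.003]
wrist_force: [0.0, 0.9, -0.2]
grip_width: -0.0001
```

```bash
python3 - <<'E'
from h import *
rows([(door(0,d,.02,.096),0) for d in(.02,.044,.06,.08,.1,.118)])
E
```

```text
[[0.003, 0.002, 0.007], [0.003, -0.094, 0.008], [0.003, -0.158, 0.008], [0.002, -0.238, 0.009], [0.002, -0.318, 0.009], [0.002, -0.39, 0.01]]
[[-0.002, -0.001, -0.001], [-0.002, -0.001, -0.001], [-0.002, -0.001, -0.001], [-0.002, -0.001, -0.001], [-0.002, -0.001, -0.001], [-0.002, -0.001, -0.001]]
F [ 0.   0.9 -0.2] tcp [0.5864 0.1291 0.0977] j6 [ 0.16  0.11  1.43 -0.01  1.61 -1.3 ] t 15.2
```

carry_out(
  slide=[
    [0.002,-0.02,0.012],
    [0.002,-0.06,0.014],
    [0.002,-0.1,0.014],
    [0.002,-0.14,0.014],
    [0.002,-0.18,0.014],
    [0.002,-0.22,0.014],
    [0.002,-0.25,0.014],
    [0.002,-0.27,0.014],
    [0.002,-0.28,0.014],
  ],
  delta_rot=[
    [0,0,0],
    [0,0,0],
    [0,0,0],
    [0,0,0],
    [0,0,0],
    [0,0,0],
    [0,0,0],
    [0,0,0],
    [0,0,0],
  ],
  hand=[-1,-1,-1,-1,-1,-1,-1,-1,-1],
)

```text
time: 16.1
tcp_pos: [0.5785, 0.059, 0.0948]
eef_rot: [-0.002, 0.053, 0.999, -0.003]
wrist_force: [1.5, 2.0, -1.6]
grip_width: -0.0002
```

carry_out(
  slide=[
    [0,-0.02,0],
    [0,-0.03,0],
    [0,-0.04,0],
    [0,-0.04,0],
  ],
  delta_rot=[
    [0,0,0],
    [0,0,0],
    [0,0,0],
    [0,0,0],
  ],
  hand=[-1,-1,-1,-1],
)

```text
time: 16.5
tcp_pos: [0.5774, 0.0486, 0.0949]
eef_rot: [-0.002, 0.053, 0.999, -0.004]
wrist_force: [0.6, 1.5, -0.3]
grip_width: -0.0
```

carry_out(
  slide=[
    [0,-0.01,0],
    [0,-0.016,0],
    [0,-0.016,0],
  ],
  delta_rot=[
    [0,0,0],
    [0,0,0],
    [0,0,0],
  ],
  hand=[-1,-1,-1],
)

```text
time: 16.8
tcp_pos: [0.577, 0.0445, 0.0949]
eef_rot: [-0.002, 0.053, 0.999, -0.004]
wrist_force: [-0.4, 1.4, 0.8]
grip_width: 0.0002
```

```bash
python3 - <<'E'
from h import *
rows([(door(0,d,.02,.096),0) for d in(.1035,.118)])
im=optics.snapshot('side'); print([(d["confidence"],np.round(d["uv"])) for d in optics.cut_out('side','bolt')][:2])
M=optics.camera_model("side")
print(proj("side",cab(np.load("v.npy"),[door(0,d,.018,.095) for d in (.058,.114,.118,.174,.23)]),M))
E
```

```text
[[0.001, 0.008, -0.004], [0.001, -0.05, -0.004]]
[[-0.002, -0.001, -0.001], [-0.002, -0.001, -0.001]]
F [-0.4  1.4  0.8] tcp [0.577  0.0445 0.0949] j6 [ 0.02  0.05  1.49 -0.01  1.61 -1.44] t 16.8
[]
[[287.33498047 264.07699184]
 [282.58904057 238.23169618]
 [282.25782206 236.42853833]
 [277.72962838 211.78452728]
 [273.40337488 188.25260606]]
```

carry_out(
  slide=[
    [0,-0.008,0],
    [0,-0.012,0],
    [0,-0.012,0],
  ],
  delta_rot=[
    [0,0,0],
    [0,0,0],
    [0,0,0],
  ],
  hand=[-1,-1,-1],
)

```text
time: 17.2
tcp_pos: [0.5767, 0.0415, 0.0949]
eef_rot: [-0.002, 0.053, 0.999, -0.004]
wrist_force: [0.2, 2.1, 0.2]
grip_width: 0.0003
```

carry_out(
  slide=[
    [0,-0.008,0],
    [0,-0.012,0],
    [0,-0.012,0],
  ],
  delta_rot=[
    [0,0,0],
    [0,0,0],
    [0,0,0],
  ],
  hand=[-1,-1,-1],
)

```text
time: 17.5
tcp_pos: [0.5767, 0.0411, 0.095]
eef_rot: [-0.002, 0.053, 0.999, -0.001]
wrist_force: [3.1, 9.5, -0.9]
grip_width: -0.0002
```

carry_out(
  slide=[
    [0,-0.008,0],
    [0,-0.012,0],
    [0,-0.012,0],
  ],
  delta_rot=[
    [0,0,0],
    [0,0,0],
    [0,0,0],
  ],
  hand=[-1,-1,-1],
)

```text
time: 17.8
tcp_pos: [0.5767, 0.0411, 0.0951]
eef_rot: [-0.002, 0.051, 0.999, 0.001]
wrist_force: [2.4, 11.5, -1.9]
grip_width: -0.0001
```

The bolt is at its firm stop (tab ≈118 mm from the hinge). I retreat.

carry_out(
  slide=[
    [0,0.03,0],
    [0,0.06,0],
    [0.1,0.06,0],
    [0.3,0.06,0],
    [0.45,0.06,-0.1],
    [0.6,0.2,-0.4],
    [0.6,0.4,-0.5],
    [0.6,0.6,-0.5],
    [0.6,0.8,-0.5],
    [0.6,0.8,-0.5],
  ],
  delta_rot=[
    [0,0,0],
    [0,0,0],
    [0,0,0],
    [0,0,0],
    [0,0,0],
    [0,0,0],
    [0,0,0],
    [0,0,0],
    [0,0,0],
    [0,0,0],
  ],
  hand=[-1,-1,-1,-1,-1,-1,-1,-1,-1,-1],
)

```text
time: 18.8
tcp_pos: [0.4482, 0.2578, 0.2225]
eef_rot: [-0.001, 0.051, 0.999, 0.002]
wrist_force: [0.3, -0.7, -0.2]
grip_width: 0.0001
```

```bash
python3 - <<'E'
from h import *
a=optics.snapshot('side'); print(observe()["wrist_force"])
for t in("bolt","jar","screwdriver","tape_roll","can","flat_carton","carton","mug"): print(t,[(round(d["confidence"],2),np.round(d["uv"]).tolist()) for d in optics.cut_out('side',t)][:1])
b=optics.snapshot('scene')
p=[((u-[180,130]+.5)*2.5).astype(int).tolist() for u in proj("side",cab(np.load("v.npy"),[door(0,d,.018,.095) for d in (.118,.23)]))]
A=cv2.resize(a[130:330,180:340],None,fx=2.5,fy=2.5,interpolation=cv2.INTER_CUBIC)
for u in p: cv2.circle(A,tuple(u),3,(0,255,0),1)
B=cv2.resize(b[110:350,180:420],(500,500),interpolation=cv2.INTER_CUBIC)
A=cv2.resize(A,(300,375)) if A.shape[0]!=500 else A[:, :300]
cv2.imwrite("pics/fin.png",np.hstack([A,B])[:,:,::-1]); print(A.shape)
E
```

```text
[-3.29370819 -0.33721663 -0.99408065]
bolt [(0.83, [274.0, 214.0])]
jar [(0.64, [271.0, 338.0])]
screwdriver [(0.66, [366.0, 239.0])]
tape_roll [(0.66, [334.0, 174.0])]
can [(0.89, [176.0, 146.0])]
flat_carton [(0.87, [184.0, 253.0])]
carton [(0.58, [309.0, 117.0])]
mug [(0.85, [247.0, 107.0])]
(500, 300, 3)
```

View pics/fin.png

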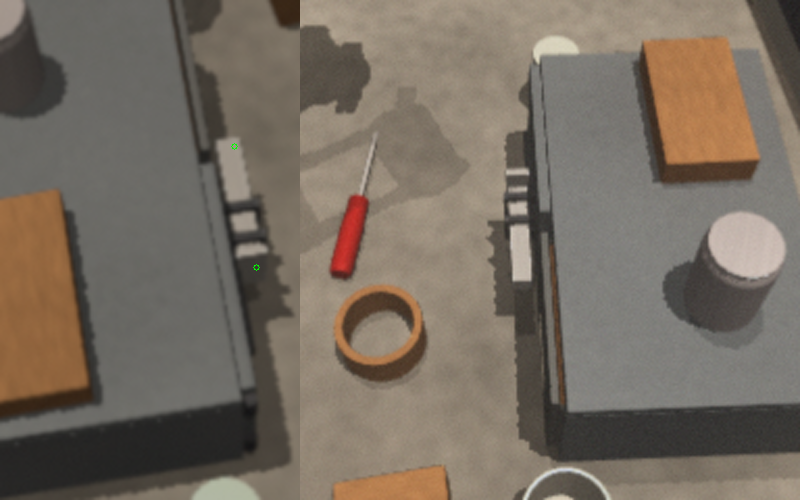

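The bolt bar now spans from the door across the bin front, and the door and bin look flush. I hand in.

```bash
python3 -c "
from cell import order
print(order.job_done())"
```

```text
the job is handed in; nothing more can be done
None
```

The cabinet is closed up and handed in: I pushed the bin home, then the door shut, then the bolt across, all with shut fingertips, by about 19 s.

**Last checks:**
- **Bin and door:** each met a firm stop at about 20 N. The fingers stopped within about 1 mm of the same depth, so the fronts are flush.
- **Bolt:** it met its stop at about 11 N, with the tab about 118 mm from the hinge line. That figure assumes the fingers are about 9 mm half-thick, which I inferred and did not measure. The final pictures show the bar across the bin's front.
- **Other things:** everything on the table and cabinet was found within about 2 px of where it started.
- **Robot:** it was standing clear when I handed in. The wrist force still read about 3 N after the retreat, probably the arm settling.

**What failed or disagreed:** the first door push slid over the door's top edge without moving it, because the fingertips stood an estimated 10–15 mm higher than I assumed. I repeated it about 15 mm lower and it worked. I read no force on that miss, and the bystanders showed no sign of it.

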